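# Open the pin jar in its bench cradle

### The arm

A 7-joint arm with a two-finger parallel gripper is mounted at the origin on the work surface. World frame = base frame: x ahead of the robot, y to its left, z up, the work surface at z = 0. Lengths are in m, angles in rad, forces in N, time in s.
With the tool pointing down it reaches from about 0.4 to 0.85 m from the base axis. Payload 6.9 kg.
Tool frame: the origin (TCP) lies at the very end of the fingers, on their centre line; the grasp point (between the pads) lies 19 mm behind it; z points along the fingers, y is the line along which they close (so a half turn about z gives the same grasp; the last joint's range is limited). The gripper opens to 85 mm and grips with 20 to 120 N. Pads are 22 mm wide; open, the fingers measure 114 mm over their backs; the gripper's body (76 mm by 85 mm) begins 54 mm behind the grasp point. The pads swing forward as they close: fully open they stand 13 mm farther back than shut.
Start: joints at [1.3, 0.507, -0.238, 1.5, 0.126, 1.149, -0.155], TCP at [0.23, -0.581, 0.231] pointing down, gripper open.
Joint ranges: [-3.08, 3.08], [-0.24, 2.05], [-1.43, 1.35], [0, 2.5], [-1.52, 4.66], [0.17, 1.96], [-2.89, 2.89]. Speed limits (rad/s): [2.39, 2.39, 3.14, 3.14, 3.14, 3.14, 3.14].

### API

Orientations are given as a unit quaternion [x, y, z, w].
In Python, from rig import bot gives the robot as it stands.
- The arm moves only by the tool drive_tool, never from a script. Its argument "increments" is a list of rows, each a list of 7 numbers: the shift along the world's x, y, z in units of 50 mm (1.0 is 50 mm), then the turn, a rotation vector about the world's x, y, z in degrees, then the closure, from 0 (fully open) to 1 (shut). A call has 1 to 10 rows; each row shifts and turns the commanded pose from where the row before left it; what a row does not reach is not made up. A row lasts 1/8 s, in which the tool goes at most 62.5 mm and 10.7 degrees, less where a joint would pass 70% of its speed; a pose out of reach is approached as far as the arm can. A call is refused whole if a number of a shift passes 1 or a number of a turn 10.7, either way. A call with a gripper value outside its range is refused whole. The fingers move at their own pace and stop on an object; "squeeze" is the grip in N (left out, the last holds). Time passes only in rows, so rows that do not move let the fingers close. It gives the time, the measured TCP pose, the force, the opening and the grip force at its end, in the units of the state.
- bot.get_state(): the state, without advancing time (a new reading comes with each control period).
- bot.camera(name): name is "scene" or "top" or "wrist"; returns a dict with "pixels" (480x640x3 uint8, blue, green, red), "vfov" (degrees; the focal length in pixels is half the picture's height over the tangent of half this angle, whatever the lens; pixels are square), "cx", "cy" (the principal point, pixels), "rvec" (rotation vector, rad) and "tvec" (3), from world to camera coordinates, as OpenCV has them. Camera axes: x right, y down, z forward; pixel columns grow to the right and rows downward; lengths in m; the calibration is good to about 2 mm. A picture is of the moment at which its call begins. There is no depth.
- bot.sign_off(): hands the job in; it is judged then, once.
The state is a dict: "clock": time; "q": joint angles; "joint_velocities": joint speeds; "joint_efforts": joint torques, N m; "eef_pos": TCP position; "eef_rot": TCP orientation; "contact_force": force on the tool from outside, world axes, zero at the start; "torque": the same for the moment, N m; "finger_gap": finger opening in m; "grip_force": force on a finger pad.
Only numpy, scipy, OpenCV 4.12 (cv2) and the standard library are available. Lean on these libraries where they do the work, as an engineer would, in place of code of your own. Each camera call takes 0.05 s, during which the arm holds its last target. There are 200 camera calls.

### The job

Stand the square glass jar of pins fully down in the wooden cradle, which keeps it from spinning, then unscrew its tight cap anticlockwise and stop turning once the thread lets go, well before a third of a turn. Lift the cap straight off and finish still holding it in the gripper, level and still, centred just above the jar's open mouth (clear of the rim by a finger's width or two) with the jar still seated in the cradle. Leave the other things on the bench alone.

Things in the scene. Friction and masses are not known exactly. Their poses are not given: they have to be found in the camera images.
- jar: Square clear glass jar of brass pins: body 56 x 56 mm, 64 mm tall, flat sides, then a narrower neck under the cap; 88.7 mm tall with the cap on, 0.26 to 0.49 kg. Starts loose on the bench. Origin: centre of its underside; x and y axes square to its side faces, z up. It can be carried by its flat sides or by the cap.
- jar_mouth (a point): Centre of the top rim of the jar's neck, 84.7 mm above the jar's underside, on its axis (hidden inside the cap while the cap is on).
- cap: Dark steel screw cap, 50 mm diameter, 24 mm tall. Origin: centre of its open lower edge, z up. Starts screwed on, lower edge 64.7 mm above the jar's underside, just over the jar's shoulder. Turned anticlockwise (from above) about 1.05 rad it is free to lift straight off; from about 2.1 rad it catches again. Its lower edge passes the neck's rim when it has risen 20 mm.
- collar (a joint): How far the thread is undone: stiff collar on the jar's neck under the cap; the cap turns it, after up to 0.1 rad of play, and the jar itself gives up to 0.18 rad in the cradle. 0 = tight, grows anticlockwise from above (rad), stays where left; takes 0.35 N m, so an unbraced jar just spins. From 1.05 to 1.8 the cap is free to lift.
- cradle: Wooden cradle screwed to the bench: block 79 x 79 mm, square pocket 61 x 61 mm, pocket floor 5 mm above the bench, walls straight up to 22 mm, then a flared lip to 30 mm above the bench; small screw ears on its +y and -y sides reach 54 mm from the centre. The jar fits in any of four square turns. Origin: centre of its underside; x and y axes square to the pocket.
- cradle_floor (a point): Centre of the pocket's floor, 5 mm above the bench, axes as the cradle's. A seated jar's underside lies here.
- round_jar: Bystander: round glass jar with its own lid, 66 dia x 85 tall; leave alone; origin centre of underside.
- knife_a: Bystander: knife with pale bone handle lying flat, 220 long, 16 high; leave alone.
- knife_b: Bystander: knife with dark wood handle lying flat, 210 long, 16 high; leave alone.
- whetstone: Bystander: grey sharpening stone 60 x 160 x 22; leave alone.
- hammer: Bystander: hammer lying flat; leave alone.
- oil: Bystander: small white oil bottle 48 dia x 100 tall; leave alone.
- brush: Bystander: brush lying flat; leave alone.
There are look-alikes about, which are no part of the job. What is meant by the cap is not green or red, and is the larger of those in its own colour.

How it is judged:
By the outcome, as a careful person would: the job done as asked, in the order asked, and still so for the second after the job is handed in, while the arm keeps its last pose, push and grip.
It also fails if it takes over 61 s, if anything falls off the work surface, if the arm or the gripper's body presses on something with over 40 N, if the wrist force passes 120 N, or if a joint passes its speed limit or range.

## Working session

There is one attempt and no reset: what is moved stays moved. The work goes in short steps, Python scripts to look and compute and a tool call to move; the robot and the scene stay as the last step left them, time stands still between calls to the robot, and variables do not carry over. Pictures are saved under pics/ and viewed, at most 10 in all, crops included, and the job is handed in when it is done.

Besides the shell and the picture viewer there is one more tool, called after "Request:" by a JSON object that holds its "name" and its "arguments", one argument or row to a line. drive_tool: Moves the arm, as the interface text tells. Its arguments: {"type":"object","properties":{"increments":{"type":"array"},"squeeze":{"type":"number"}},"required":["increments"]}

```bash
mkdir -p pics
cat > h.py <<'E'
import numpy as np, cv2
from rig import bot
def cam(n):
    c=bot.camera(n); im=np.array(c["pixels"],dtype=np.uint8); R=cv2.Rodrigues(np.array(c["rvec"],float))[0]; t=np.array(c["tvec"],float).ravel()
    f=im.shape[0]/2/np.tan(np.radians(c["vfov"])/2)
    return dict(im=im,R=R,t=t,f=f,cx=c["cx"],cy=c["cy"],C=-R.T@t)
def ray(c,u,v,z):
    d=c["R"].T@np.array([(u-c["cx"])/c["f"],(v-c["cy"])/c["f"],1.]); return c["C"]+d*(z-c["C"][2])/d[2]
def proj(c,p):
    q=c["R"]@np.array(p)+c["t"]; return np.array([c["cx"]+c["f"]*q[0]/q[2],c["cy"]+c["f"]*q[1]/q[2]])
E
python3 - <<'E'
from h import *
for n in ["scene","top"]:
    c=cam(n); cv2.imwrite(f"pics/{n}0.png",c["im"]); print(n,c["C"].round(3),round(c["f"],1),c["R"].round(2).tolist())
print(bot.get_state())
E
```

```text
scene [0.92  0.296 0.903] 497.4 [[-0.68, 0.74, -0.0], [0.63, 0.58, -0.52], [-0.38, -0.35, -0.86]]
top [ 0.352 -0.061  1.399] 599.6 [[0.02, -1.0, -0.01], [-0.99, -0.02, -0.17], [0.17, 0.01, -0.99]]
{'clock': 0.1, 'q': array([ 1.29951494,  0.50823778, -0.2375474 ,  1.50099362,  0.12569613,
        1.14889911, -0.15483103]), 'joint_velocities': array([-0.00015067, -0.00330976, -0.00039007, -0.00271052, -0.00298054,
        0.00117669,  0.00026586]), 'joint_efforts': array([-4.29481821e-03, -6.21843123e+01, -2.19442695e+00, -2.50205344e+01,
        1.25596690e-02,  7.81381794e-03, -5.34648200e-05]), 'eef_pos': array([ 0.2297395 , -0.58078178,  0.23054062]), 'eef_rot': array([ 9.82307677e-01,  1.87272603e-01, -1.52725970e-04, -7.59661078e-04]), 'contact_force': array([ 1.04954071, -0.28760753, -1.03385566]), 'torque': array([ 0.02531864, -0.03811562,  0.03324801]), 'grip_force': 0.0, 'finger_gap': 0.0857220591673449}
```

View pics/top0.png

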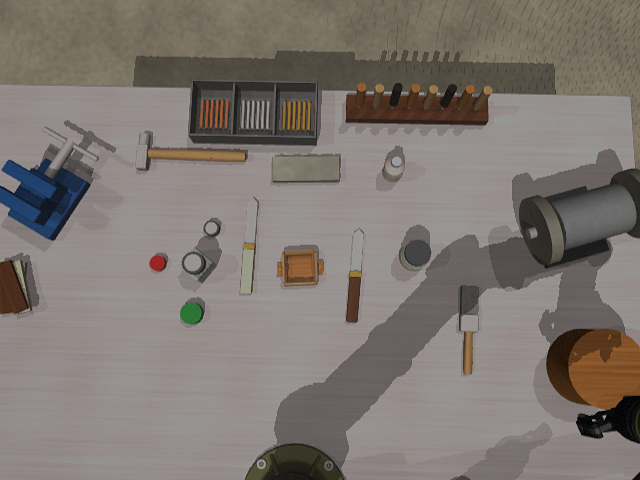

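View pics/scene0.png

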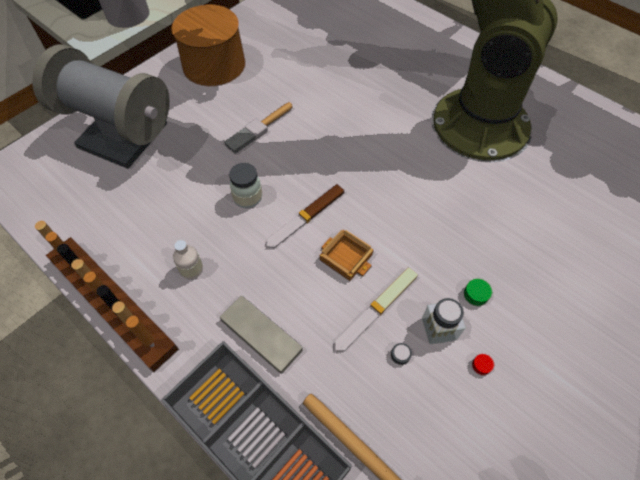

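The top view shows the jar with its cap at about (193,263), the cradle at (300,268) and a smaller look-alike cap at (211,228). In the scene view the jar is at (446,318) and the cradle at (346,255).

Run:
```python
from h import *
t=cam("top"); s=cam("scene")
print("cap top",ray(t,194,262,.089),"scene",ray(s,448,312,.089)); print("cradle",ray(t,300,267,.03),ray(s,347,254,.02))
for n,p in dict(whet=(306,168),knifea=(249,245),knifeb=(355,275),round=(415,250),oil=(393,165)).items(): print(n,ray(t,*p,.02).round(3))
a=cv2.resize(t["im"][215:315,165:335],None,fx=4.6,fy=4.6,interpolation=cv2.INTER_CUBIC)[:, :]
cv2.imwrite("pics/topc.png",a)
```

```text
cap top [0.50817028 0.23064679 0.089     ] scene [0.51317376 0.23531127 0.089     ]
cradle [ 5.08879992e-01 -4.58467285e-04  3.00000000e-02] [0.51254068 0.00590922 0.02      ]
whet [ 0.747 -0.008  0.02 ]
knifea [0.559 0.12  0.02 ]
knifeb [ 0.494 -0.127  0.02 ]
round [ 0.555 -0.266  0.02 ]
oil [ 0.759 -0.214  0.02 ]
```

View pics/topc.png

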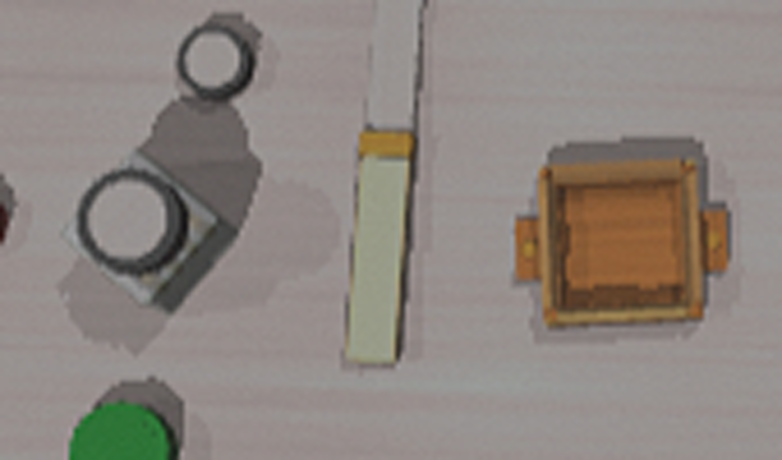

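Request:
{"name": "drive_tool", "arguments": {
  "increments": [
    [0.6,0.86,0.2,0,0,0,0],
    [0.6,0.86,0.2,0,0,0,0],
    [0.6,0.86,0.2,0,0,0,0],
    [0.6,0.86,0.2,0,0,0,0],
    [0.6,0.86,0.2,0,0,0,0],
    [0.6,0.86,0.2,0,0,0,0],
    [0.6,0.86,0.2,0,0,0,0],
    [0.6,0.86,0,0,0,0,0],
    [0.4,0.86,0,0,0,0,0],
    [0,0.8,0,0,0,0,0]
  ]
}}

```text
clock: 1.45
eef_pos: [0.491, -0.1519, 0.3009]
eef_rot: [0.982, 0.188, 0.0, -0.0]
contact_force: [-1.0, 0.6, 0.1]
finger_gap: 0.0858
grip_force: 0.0
```

Request:
{"name": "drive_tool", "arguments": {
  "increments": [
    [0,0.8,0,0,0,0,0],
    [-0.2,0.8,0,0,0,0,0],
    [-0.2,0.5,0,0,0,0,0],
    [0,0,0,0,0,0,0],
    [0,0,0,0,0,0,0]
  ]
}}

```text
clock: 2.08
eef_pos: [0.4701, -0.0499, 0.3013]
eef_rot: [0.982, 0.187, 0.0, 0.0]
contact_force: [0.8, -0.2, -1.1]
finger_gap: 0.0852
grip_force: 0.0
```

Run:
```python
from h import *
s=bot.get_state();print(s["clock"],s["eef_pos"],s["eef_rot"],s["q"].round(2))
w=cam("wrist");cv2.imwrite("pics/w0.png",w["im"]);print(w["C"],w["f"],proj(w,[.509,0,.03]),proj(w,[.51,.231,.089]))
```

```text
2.075 [ 0.47007257 -0.04992936  0.30127128] [9.82364723e-01 1.86974525e-01 8.33593864e-06 2.78668662e-04] [ 0.41  0.23 -0.45  1.76  0.11  1.18 -1.27]
[ 0.5349052  -0.02502077  0.44275323] 372.0943961339299 [282.1991535  149.44868805] [26.12638558 49.92597878]
```

View pics/w0.png

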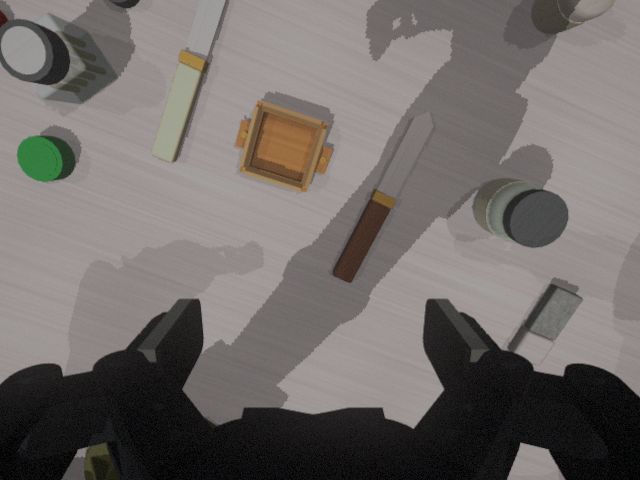

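The wrist view shows the cradle's rim corners at about (259,102), (327,123), (304,191) and (241,171). The jar is at the left edge, near (28,52).

Request:
{"name": "drive_tool", "arguments": {
  "increments": [
    [-0.1,0.8,0,0,0,4,0],
    [-0.1,0.8,0,0,0,4,0],
    [-0.1,0.8,0,0,0,4,0],
    [-0.1,0.8,0,0,0,4,0],
    [0,0.8,0,0,0,4,0],
    [0,0.4,0,0,0,3.4,0],
    [0,0,0,0,0,0,0],
    [0,0,0,0,0,0,0]
  ]
}}

```text
clock: 3.12
eef_pos: [0.4504, 0.169, 0.301]
eef_rot: [0.925, 0.381, -0.0, 0.0]
contact_force: [-0.0, -0.7, 0.2]
finger_gap: 0.0853
grip_force: 0.0
```

Run:
```python
from h import *
s=bot.get_state();print(s["clock"],s["eef_pos"],s["q"].round(2))
w0=cam("wrist");cv2.imwrite("pics/w1.png",w0["im"]);print(proj(w0,[.509,0,.03]),proj(w0,[.51,.231,.089]))
for n in ["wrist","top","scene"]:
    w=cam(n); h=cv2.cvtColor(w["im"],cv2.COLOR_BGR2HSV)
    m=cv2.inRange(h,(8,110,60),(22,255,255)); p=proj(w,[.509,0,.03])
    m=cv2.morphologyEx(m,cv2.MORPH_CLOSE,np.ones((5,5)))
    cs=cv2.findContours(m,cv2.RETR_EXTERNAL,cv2.CHAIN_APPROX_NONE)[0]
    cs=[c for c in cs if cv2.contourArea(c)>400 and np.linalg.norm(c.mean((0,1))-p)<60]
    for c in cs:
        P=np.array([ray(w,u,v,.03)[:2] for u,v in c[:,0]])
        P=P*1000; print(n,len(P),cv2.minAreaRect(P.astype(np.float32)),c[:,0].min(0),c[:,0].max(0))
```

```text
3.125 [0.45043842 0.16901051 0.30097284] [ 0.08  0.26 -0.64  1.74  0.17  1.2  -1.4 ]
[449.29000325 264.58947885] [309.43556146 115.42995795]
wrist 234 ((509.9134216308594, 13.471626281738281), (77.08574676513672, 102.27347564697266), 4.159890174865723) [400 214] [492 300]
top 150 ((508.5248107910156, 0.6283950805664062), (79.12570190429688, 104.36971282958984), 3.8483474254608154) [277 250] [322 285]
scene 135 ((516.9923095703125, 9.619983673095703), (87.96920776367188, 104.26023864746094), 4.182103157043457) [320 230] [372 279]
scene 100 ((457.7627258300781, -116.46849060058594), (30.513525009155273, 114.6894302368164), 88.55561828613281) [299 185] [343 222]
```

View pics/w1.png

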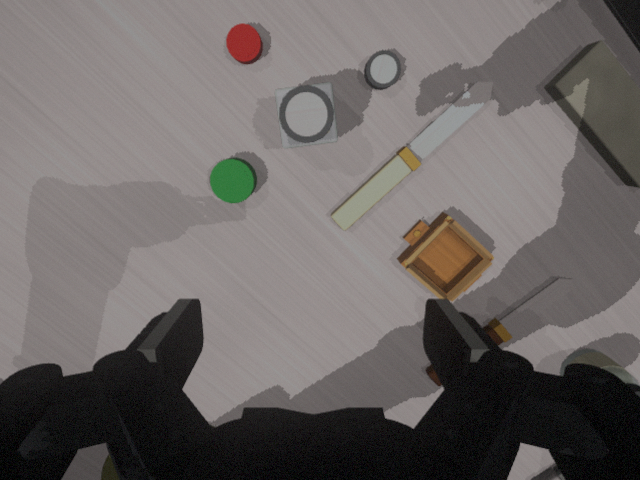

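The wrist view shows the cap at about (306,112), the jar's shoulder corners at (277,90), (333,84), (337,143) and (283,147), and the cradle's rim corners at (447,212), (493,258), (449,300) and (400,262).

```bash
cat >> h.py <<'E'
def rect(c,pts,z):
    P=np.array([ray(c,u,v,z)[:2] for u,v in pts]); e=np.roll(P,-1,0)-P
    a=np.degrees(np.arctan2(e[:,1],e[:,0]))%90; return P.mean(0).round(4),np.linalg.norm(e,axis=1).round(4),a.round(1)
E
python3 - <<'E'
from h import *
w=cam("wrist");t=cam("top");s=cam("scene")
R=lambda p:[(165+u/4.6,215+v/4.6) for u,v in p]
print("cradle w",rect(w,[(447,212),(493,258),(449,300),(400,262)],.03))
print("cradle t",rect(t,R([(540,168),(692,160),(702,318),(548,325)]),.03))
print("jar w",rect(w,[(277,90),(333,84),(337,143),(283,147)],.064))
print("jar t",rect(t,R([(62,230),(138,152),(218,225),(150,305)]),.064))
for n,c in dict(w=w,t=t,s=s).items():
    p=proj(c,[.51,.231,.089]); u0,v0=(p-40).astype(int); g=cv2.cvtColor(c["im"],cv2.COLOR_BGR2GRAY)[v0:v0+80,u0:u0+80]
    m=cv2.inRange(g,0,75)
    for k in cv2.findContours(m,cv2.RETR_EXTERNAL,cv2.CHAIN_APPROX_NONE)[0]:
        if cv2.contourArea(k)>150:
            e=cv2.fitEllipse(k); print(n,"dark outline",np.array(e[0])+[u0,v0],e[1],ray(c,e[0][0]+u0,e[0][1]+v0,.089).round(4))
E
```

```text
cradle w (array([0.512, 0.008]), array([0.0805, 0.0706, 0.0789, 0.0773]), array([2. , 4. , 6.9, 5.3]))
cradle t (array([ 5.073e-01, -2.000e-04]), array([0.0763, 0.0794, 0.0765, 0.0789]), array([4.3, 5. , 3.8, 4.8]))
jar w (array([0.5085, 0.2334]), array([0.0534, 0.0542, 0.0534, 0.0527]), array([50.5, 49.8, 48.9, 49.8]))
jar t (array([0.5055, 0.2317]), array([0.0525, 0.054 , 0.0504, 0.0574]), array([48.3, 49.5, 52.1, 51.6]))
t dark outline [184.37107849 263.10881424] (67.5271224975586, 86.81291961669922) [0.5053 0.2517 0.089 ]
```

Request:
{"name": "drive_tool", "arguments": {
  "increments": [
    [0.4,0.4,-0.4,0,0,2,0],
    [0.4,0.4,-0.6,0,0,2,0],
    [0.36,0.48,-0.6,0,0,1,0],
    [0,0,-0.6,0,0,0,0],
    [0,0,0,0,0,0,0],
    [0,0,0,0,0,0,0]
  ]
}}

```text
clock: 4.22
eef_pos: [0.5083, 0.2349, 0.1924]
eef_rot: [0.906, 0.422, 0.001, 0.0]
contact_force: [-1.3, -0.3, -0.3]
finger_gap: 0.0852
grip_force: 0.0
```

Run:
```python
from h import *
w=cam("wrist");s=bot.get_state();print(s["eef_pos"],s["eef_rot"],s["q"].round(2)); 
P=lambda p:proj(w,p).round()
print(P([.508,.233,.089]))
a=w["im"].copy()
for p in ([.508,.233,.089],[.508,0,.03]): cv2.drawMarker(a,tuple(int(x) for x in P(p)),(0,0,255))
cv2.imwrite("pics/w2.png",a)
```

```text
[0.50855517 0.23497027 0.19280062] [9.06465485e-01 4.22278506e-01 1.08704849e-03 7.49099001e-05] [-0.07  0.49 -0.62  1.73  0.32  1.03 -1.5 ]
[313. 242.]
```

View pics/w2.png

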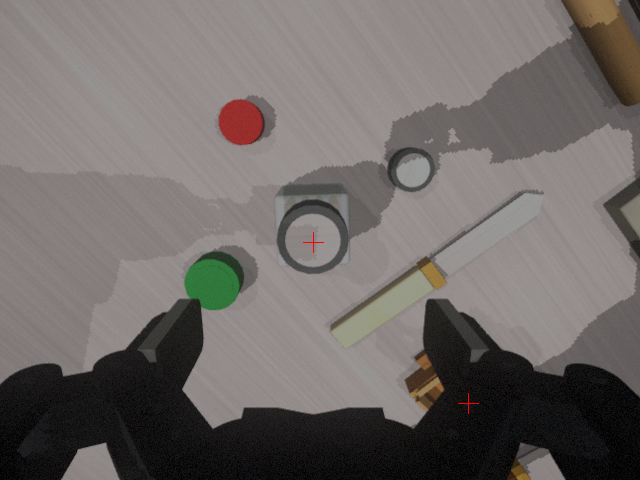

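The cap is at (313,236), midway between the fingers. The jar's sides line up with the tool, and the green cap stays clear of the fingers.

Request:
{"name": "drive_tool", "arguments": {
  "increments": [
    [0.04,0.02,-0.6,0,0,0,0],
    [0,0,-0.7,0,0,0,0],
    [0,0,-0.7,0,0,0,0],
    [0,0,-0.6,0,0,0,0],
    [0,0,-0.4,0,0,0,0],
    [0,0,-0.2,0,0,0,0],
    [0,0,0,0,0,0,0],
    [0,0,0,0,0,0,0]
  ]
}}

```text
clock: 5.28
eef_pos: [0.5107, 0.2362, 0.0324]
eef_rot: [0.906, 0.422, 0.001, 0.0]
contact_force: [0.7, -1.4, 0.4]
finger_gap: 0.0853
grip_force: 0.0
```

Request:
{"name": "drive_tool", "arguments": {
  "increments": [
    [0,0,0,0,0,0,0.6],
    [0,0,0,0,0,0,0.6],
    [0,0,0,0,0,0,0.6],
    [0,0,0,0,0,0,0.6],
    [0,0,0,0,0,0,0.6],
    [0,0,0,0,0,0,0.6],
    [0,0,0,0,0,0,0.6]
  ],
  "squeeze": 40
}}

```text
clock: 6.15
eef_pos: [0.5102, 0.2362, 0.0322]
eef_rot: [0.906, 0.423, 0.001, -0.0]
contact_force: [-1.9, -0.1, 6.0]
finger_gap: 0.0551
grip_force: 41.9
```

Request:
{"name": "drive_tool", "arguments": {
  "increments": [
    [0,0,0.3,0,0,0,0.6],
    [0,0,0.8,0,0,0,0.6],
    [0,0,1,0,0,0,0.6],
    [0,0,0.7,0,0,0,0.6],
    [0,-0.4,0.2,0,0,-5,0.6],
    [0,-0.6,0,0,0,-6,0.6],
    [0,-0.6,0,0,0,-6,0.6],
    [0,-0.6,0,0,0,-6,0.6],
    [0,-0.6,0,0,0,-6,0.6],
    [0,-0.6,0,0,0,-6,0.6]
  ]
}}

```text
clock: 7.4
eef_pos: [0.5086, 0.0629, 0.1802]
eef_rot: [0.992, 0.126, -0.001, 0.0]
contact_force: [0.2, -0.1, -3.5]
finger_gap: 0.0553
grip_force: 44.2
```

Request:
{"name": "drive_tool", "arguments": {
  "increments": [
    [0,-0.5,0,0,0,-6,0.6],
    [0,-0.4,0,0,0,-4.5,0.6],
    [0,-0.3,0,0,0,0,0.6],
    [0,0,0,0,0,0,0.6],
    [0,0,0,0,0,0,0.6],
    [0,0,0,0,0,0,0.6]
  ]
}}

```text
clock: 8.15
eef_pos: [0.5099, 0.007, 0.1813]
eef_rot: [0.999, 0.04, 0.0, -0.0]
contact_force: [0.9, 0.1, -4.1]
finger_gap: 0.0553
grip_force: 44.1
```

Run:
```python
from h import *
s=bot.get_state();print(s["clock"],s["eef_pos"],s["eef_rot"],s["q"].round(2),s["contact_force"],s["finger_gap"]); 
w=cam("wrist");t=cam("top");c=cam("scene")
def crop(k,p,r,f): 
    u,v=proj(k,p).astype(int); u=max(u,r);v=max(v,r);print(u-r,v-r,f); return cv2.resize(k["im"][v-r:v+r,u-r:u+r],(400,400),interpolation=cv2.INTER_CUBIC)
a=np.hstack([crop(c,[.508,0,.12],60,400/120),cv2.resize(w["im"][:400,120:520],(400,400))])
cv2.imwrite("pics/w3.png",a)
```

```text
8.15 [0.50993946 0.00696648 0.18128578] [ 9.99194598e-01  4.01255806e-02  3.69612269e-05 -3.03030139e-04] [ 0.22  0.4  -0.4   1.87  0.19  0.91 -1.76] [ 0.94897573  0.086527   -4.13125538] 0.055314791058961255
288 164 3.3333333333333335
```

View pics/w3.png

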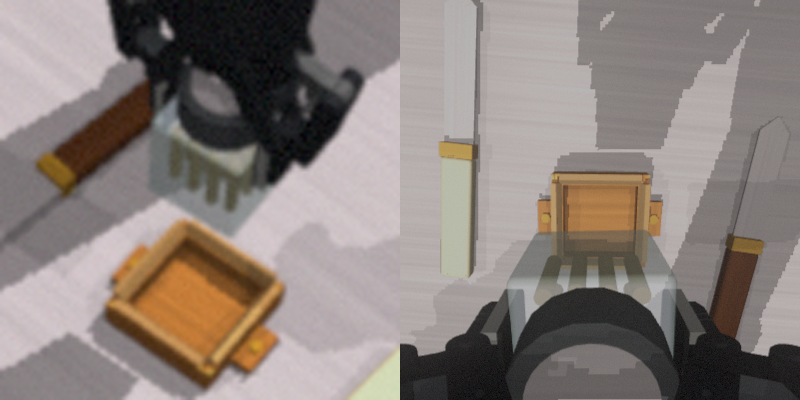

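The wrist half shows the cradle's far rim corners at wrist pixels (273,173) and (370,173), square to the gripper. The jar is held upright between the fingers.

Run:
```python
from h import *
s=bot.get_state();w=cam("wrist");c=cam("scene");t=cam("top");print(w["C"],w["cx"],w["cy"])
a=np.radians(4.5); X=np.array([np.cos(a),np.sin(a)])
P=[ray(w,u,173,.03)[:2] for u in (273,370)]; print(P,np.linalg.norm(P[0]-P[1])); print("wrist centre",(P[0]+P[1])/2-.0395*X, np.degrees(np.arctan2(*(P[0]-P[1])[::-1]))-90)
# scene crop corners of the rim (outer top)
r=lambda p:[(288+u/(10/3),164+v/(10/3)) for u,v in p]
print("scene",rect(c,r([(185,221),(284,287),(210,382),(108,303)]),.03))
# fingertip check: cap while held, expected at TCP
g=cv2.cvtColor(w["im"],cv2.COLOR_BGR2HSV); print("TCP proj",proj(w,s["eef_pos"]),"cap axis proj z=TCP+.057",proj(w,s["eef_pos"]+[0,0,.057]))
```

```text
[0.57936849 0.01153744 0.32276586] 312.75545214606365 239.82499104424846
[array([0.548644  , 0.04020856]), array([ 0.55460256, -0.03502504])] 0.07546918424675628
wrist centre [ 5.12245044e-01 -5.07374887e-04] 4.528422947991899
scene (array([0.5156, 0.0079]), array([0.0754, 0.0797, 0.0799, 0.0756]), array([3.7, 6.2, 0.8, 3. ]))
TCP proj [311.79001002 308.70451422] cap axis proj z=TCP+.057 [311.20734531 403.77860042]
```

Request:
{"name": "drive_tool", "arguments": {
  "increments": [
    [0,-0.14,-0.5,0,0,0,0.6],
    [0,0,-0.6,0,0,0,0.6],
    [0,0,-0.6,0,0,0,0.6],
    [0,0,-0.4,0,0,0,0.6],
    [0,0,0,0,0,0,0.6],
    [0,0,0,0,0,0,0.6]
  ]
}}

```text
clock: 9.2
eef_pos: [0.5105, -0.001, 0.077]
eef_rot: [0.999, 0.039, 0.001, -0.0]
contact_force: [0.1, -0.3, -2.8]
finger_gap: 0.0559
grip_force: 44.0
```

Run:
```python
from h import *
s=bot.get_state();print(s["clock"],s["eef_pos"],s["contact_force"]); 
w=cam("wrist");c=cam("scene")
u,v=proj(c,[.51,0,.05]).astype(int);print(u-40,v-40)
a=np.hstack([cv2.resize(c["im"][v-40:v+40,u-40:u+40],(400,400),interpolation=cv2.INTER_CUBIC),w["im"][80:480,120:520]])
cv2.imwrite("pics/w4.png",a)
```

```text
9.2 [ 0.51052666 -0.00097849  0.07699376] [ 0.07837092 -0.33521143 -2.80172396]
306 204
```

View pics/w4.png

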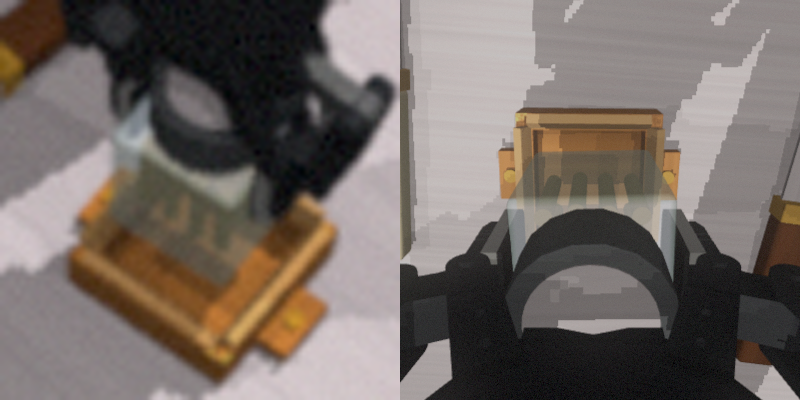

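The scene crop shows the jar above the pocket, its near lower corner at crop (240,285). In the wrist half the cradle's outer walls run from 515 to 664 and the jar from 508 to 676, so they are centred sideways to about 1 mm.

Run:
```python
from h import *
w=cam("wrist");c=cam("scene");a=np.radians(4.5); X=np.array([np.cos(a),np.sin(a)]);Y=np.array([-X[1],X[0]])
P=[ray(w,u,190,.03)[:2] for u in (236,383)]; print(np.linalg.norm(P[0]-P[1]),"wrist centre",(P[0]+P[1])/2-.0395*X)
r=lambda p:(306+p[0]/5,204+p[1]/5)
print("jar centre scene",ray(c,*r((240,285)),.045)[:2]-.028*(X+Y))
for n,p,k in (("near",(218,378),X*.0395+Y*.0395),("right",(335,228),-X*.0395+Y*.0395),("left",(70,265),X*.0395-Y*.0395)):
    z=.0 if n=="near" else .03
    print(n,ray(c,*r(p),z)[:2]-k)
```

```text
0.07469360161548733 wrist centre [5.13948264e-01 4.07197434e-04]
jar centre scene [0.5010317  0.00441971]
near [ 0.50846895 -0.00055145]
right [0.51635029 0.00501405]
left [0.51652211 0.01006291]
```

Request:
{"name": "drive_tool", "arguments": {
  "increments": [
    [0.02,0.02,-0.1,0,0,0,0.6],
    [0,0,-0.1,0,0,0,0.6],
    [0,0,-0.1,0,0,0,0.6],
    [0,0,-0.1,0,0,0,0.6],
    [0,0,0,0,0,0,0.6],
    [0,0,0,0,0,0,0.6]
  ]
}}

```text
clock: 10.15
eef_pos: [0.511, -0.0001, 0.0563]
eef_rot: [0.999, 0.039, 0.0, -0.0]
contact_force: [1.1, 0.1, -3.1]
finger_gap: 0.0559
grip_force: 44.1
```

Request:
{"name": "drive_tool", "arguments": {
  "increments": [
    [0,0,-0.1,0,0,0,0.6],
    [0,0,-0.06,0,0,0,0.6],
    [0,0,0,0,0,0,0.6],
    [0,0,0,0,0,0,0.6]
  ]
}}

```text
clock: 10.65
eef_pos: [0.5111, -0.0001, 0.0483]
eef_rot: [0.999, 0.039, 0.0, -0.0]
contact_force: [0.6, 0.1, -4.4]
finger_gap: 0.0554
grip_force: 44.0
```

Request:
{"name": "drive_tool", "arguments": {
  "increments": [
    [0,0,-0.1,0,0,0,0.6],
    [0,0,-0.08,0,0,0,0.6],
    [0,0,-0.02,0,0,0,0.6],
    [0,0,0,0,0,0,0.6],
    [0,0,0,0,0,0,0.6]
  ]
}}

```text
clock: 11.28
eef_pos: [0.511, -0.0001, 0.0382]
eef_rot: [0.999, 0.039, 0.0, -0.0]
contact_force: [1.2, 0.9, -5.2]
finger_gap: 0.0556
grip_force: 43.8
```

Request:
{"name": "drive_tool", "arguments": {
  "increments": [
    [0,0,-0.02,0,0,0,0.6],
    [0,0,0,0,0,0,0.6],
    [0,0,0,0,0,0,0.3],
    [0,0,0,0,0,0,0],
    [0,0,0,0,0,0,0],
    [0,0,0,0,0,0,0],
    [0,0,0,0,0,0,0]
  ]
}}

```text
clock: 12.15
eef_pos: [0.511, -0.0002, 0.0373]
eef_rot: [0.999, 0.039, 0.0, 0.0]
contact_force: [0.2, 0.5, 0.5]
finger_gap: 0.0854
grip_force: 0.0
```

Request:
{"name": "drive_tool", "arguments": {
  "increments": [
    [0,0,0.3,0,0,0,0],
    [0,0,0.7,0,0,0,0],
    [0,0,0.8,0,0,0,0],
    [0,0,0.7,0,0,0,0],
    [0,0,0.3,0,0,0,0],
    [0,0,0,0,0,0,0],
    [0,0,0,0,0,0,0]
  ]
}}

```text
clock: 13.02
eef_pos: [0.5102, -0.0003, 0.1762]
eef_rot: [0.999, 0.039, -0.001, -0.0]
contact_force: [-0.2, -0.3, -0.4]
finger_gap: 0.0851
grip_force: 0.0
```

Run:
```python
from h import *
s=bot.get_state();print(s["clock"],s["eef_pos"],s["contact_force"]); 
w=cam("wrist");c=cam("scene");p=proj(w,[.511,0,.0937]);print(p)
u,v=proj(c,[.51,0,.05]).astype(int);print(u-40,v-40)
x=w["im"][80:480,120:520].copy(); cv2.drawMarker(x,tuple(int(k) for k in p-[120,80]),(0,0,255))
cv2.imwrite("pics/w5.png",np.hstack([cv2.resize(c["im"][v-40:v+40,u-40:u+40],(400,400),interpolation=cv2.INTER_CUBIC),x]))
```

```text
13.025 [ 5.10204509e-01 -3.18224739e-04  1.76204922e-01] [-0.22260674 -0.33285727 -0.35770174]
[311.74964109 248.38001935]
306 204
```

View pics/w5.png

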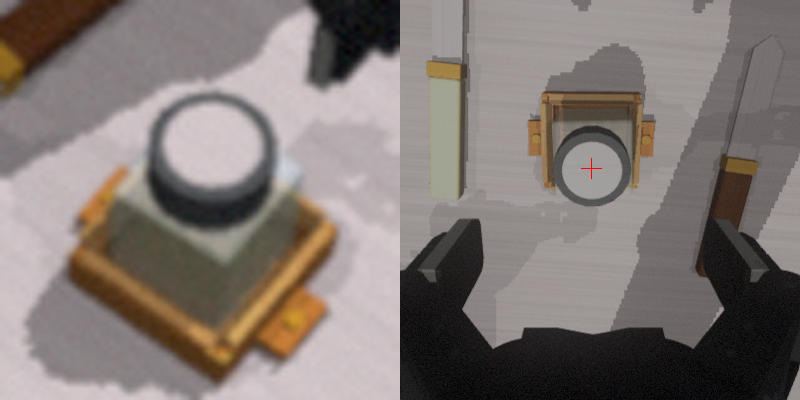

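The jar sits upright and fully down in the pocket. The cap is at (592,170) in the right half, on the expected mark at (591,168).

Request:
{"name": "drive_tool", "arguments": {
  "increments": [
    [0,0,-0.5,0,0,0,0],
    [0,0,-0.7,0,0,0,0],
    [0,0,-0.5,0,0,0,0],
    [0,0,-0.3,0,0,0,0],
    [0,0,-0.12,0,0,0,0],
    [0,0,0,0,0,0,0],
    [0,0,0,0,0,0,0]
  ]
}}

```text
clock: 14.0
eef_pos: [0.5115, -0.0001, 0.072]
eef_rot: [0.999, 0.039, 0.001, 0.0]
contact_force: [-0.6, -0.6, 0.0]
finger_gap: 0.0853
grip_force: 0.0
```

Request:
{"name": "drive_tool", "arguments": {
  "increments": [
    [0,0,0,0,0,0,0.5],
    [0,0,0,0,0,0,0.7],
    [0,0,0,0,0,0,0.7],
    [0,0,0,0,0,0,0.7],
    [0,0,0,0,0,0,0.7],
    [0,0,0,0,0,0,0.7],
    [0,0,0,0,0,0,0.7],
    [0,0,0,0,0,0,0.7]
  ],
  "squeeze": 60
}}

```text
clock: 15.0
eef_pos: [0.5112, -0.0003, 0.072]
eef_rot: [0.999, 0.039, 0.0, 0.0]
contact_force: [-1.7, -1.2, 6.8]
finger_gap: 0.0478
grip_force: 60.8
```

Request:
{"name": "drive_tool", "arguments": {
  "increments": [
    [0,0,0,0,0,5,0.7],
    [0,0,0,0,0,5,0.7],
    [0,0,0,0,0,5,0.7],
    [0,0,0,0,0,5,0.7],
    [0,0,0,0,0,5,0.7],
    [0,0,0,0,0,0,0.7]
  ]
}}

```text
clock: 15.75
eef_pos: [0.5117, 0.0013, 0.072]
eef_rot: [0.967, 0.255, 0.001, -0.001]
contact_force: [-1.3, 3.7, 5.1]
finger_gap: 0.0477
grip_force: 61.2
```

```bash
python3 -c "
from h import *
s=bot.get_state();print(s['torque'],s['contact_force'],s['q'].round(2),s['finger_gap'])"
```

```text
[ 0.94951223  0.17772405 -0.28514898] [-1.26351902  3.74995152  5.06661874] [ 0.27  0.56 -0.47  2.    0.4   0.67 -1.51] 0.047696947012942484
```

Request:
{"name": "drive_tool", "arguments": {
  "increments": [
    [0,0,0,0,0,5,0.7],
    [0,0,0,0,0,5,0.7],
    [0,0,0,0,0,5,0.7],
    [0,0,0,0,0,5,0.7],
    [0,0,0,0,0,5,0.7],
    [0,0,0,0,0,5,0.7],
    [0,0,0,0,0,5,0.7],
    [0,0,0,0,0,5,0.7],
    [0,0,0,0,0,0,0.7],
    [0,0,0,0,0,0,0.7]
  ]
}}

```text
clock: 17.0
eef_pos: [0.5105, 0.0025, 0.0721]
eef_rot: [0.821, 0.57, 0.001, -0.001]
contact_force: [-5.1, 7.9, 9.4]
finger_gap: 0.0477
grip_force: 61.9
```

```bash
python3 -c "
from h import *
s=bot.get_state();print(s['torque'],s['contact_force'],s['q'].round(2),s['finger_gap'])"
```

```text
[ 1.58290669  1.169665   -0.30181166] [-5.08360389  7.89403644  9.41641983] [ 0.4   0.6  -0.68  2.    0.55  0.73 -0.98] 0.047671233860598024
```

Request:
{"name": "drive_tool", "arguments": {
  "increments": [
    [-0.02,0.04,0,0,0,4,0.7],
    [-0.02,0.02,0,0,0,4,0.7],
    [-0.02,0.02,0,0,0,4,0.7],
    [0,0,0,0,0,3,0.7],
    [0,0,0,0,0,0,0.7],
    [0,0,0,0,0,0,0.7]
  ]
}}

```text
clock: 17.75
eef_pos: [0.5098, 0.0044, 0.0722]
eef_rot: [0.741, 0.672, 0.002, 0.001]
contact_force: [2.9, 0.5, 4.7]
finger_gap: 0.0476
grip_force: 61.6
```

```bash
python3 -c "
from h import *
s=bot.get_state();print(s['torque'],s['contact_force'],s['q'].round(2),s['finger_gap'])"
```

```text
[ 0.25688972 -0.70722713 -0.31236338] [2.91835213 0.49359425 4.65332831] [ 0.43  0.62 -0.75  2.    0.61  0.76 -0.78] 0.0476150972129671
```

Request:
{"name": "drive_tool", "arguments": {
  "increments": [
    [0,0,0.04,0,0,0,0.7],
    [0,0,0.04,0,0,0,0.7],
    [0,0,0,0,0,0,0.7],
    [0,0,0,0,0,0,0.7]
  ]
}}

```text
clock: 18.25
eef_pos: [0.5072, 0.0034, 0.075]
eef_rot: [0.74, 0.672, -0.001, -0.0]
contact_force: [0.5, 0.0, -4.6]
finger_gap: 0.0474
grip_force: 63.1
```

Request:
{"name": "drive_tool", "arguments": {
  "increments": [
    [0,0,0.04,0,0,0,0.7],
    [0,0,0.04,0,0,0,0.7],
    [0,0,0,0,0,0,0.7],
    [0,0,0,0,0,0,0.7],
    [0,0,0,0,0,0,0.7]
  ]
}}

```text
clock: 18.88
eef_pos: [0.5084, 0.004, 0.0795]
eef_rot: [0.74, 0.672, 0.0, 0.0]
contact_force: [2.2, -0.6, 1.3]
finger_gap: 0.0476
grip_force: 63.9
```

```bash
python3 -c "
from h import *
for i in range(4):
    c=cam('scene'); s=bot.get_state();print(s['torque'],s['contact_force'],s['eef_pos'])
cv2.imwrite('pics/lift.png',c['im'])"
```

```text
[ 0.04177211 -0.43302734  0.05164057] [1.50911912 0.95484649 0.83301984] [0.50832553 0.00395734 0.07948038]
[ 0.06108207 -0.44082008 -0.005454  ] [ 2.15057744 -0.35400421  0.86153703] [0.50831839 0.00396015 0.07945327]
[ 0.06076226 -0.51504183  0.02374289] [1.83991789 0.98597565 0.79918914] [0.50832531 0.00395398 0.07944517]
[ 0.04218527 -0.46593663 -0.00132557] [ 2.98401467 -0.27087746  0.21310352] [0.50828395 0.00393763 0.07941059]
```

Request:
{"name": "drive_tool", "arguments": {
  "increments": [
    [0,0,0.1,0,0,0,0.7],
    [0,0,0.1,0,0,0,0.7],
    [0,0,0.1,0,0,0,0.7],
    [0,0,0.1,0,0,0,0.7],
    [0,0,0.1,0,0,0,0.7],
    [0,0,0.1,0,0,0,0.7],
    [0,0,0.1,0,0,0,0.7],
    [0,0,0,0,0,0,0.7],
    [0,0,0,0,0,0,0.7],
    [0,0,0,0,0,0,0.7]
  ]
}}

```text
clock: 20.32
eef_pos: [0.5078, 0.0038, 0.1141]
eef_rot: [0.74, 0.672, -0.0, -0.0]
contact_force: [0.2, -0.2, -1.1]
finger_gap: 0.0474
grip_force: 63.8
```

```bash
python3 -c "
from h import *
c=cam('scene'); w=cam('wrist'); s=bot.get_state();print(s['clock'],s['torque'],s['contact_force'],s['eef_pos'],s['eef_rot'],s['finger_gap'])
u,v=proj(c,[.51,0,.07]).astype(int);print(u-45,v-45)
print(proj(w,[.5105,0,.0897]),proj(w,[.5105,0,.069]),proj(w,s['eef_pos']+[0,0,.02]))
cv2.imwrite('pics/w6.png',np.hstack([cv2.resize(c['im'][v-45:v+45,u-45:u+45],(400,400),interpolation=cv2.INTER_CUBIC),w['im'][80:480,120:520]]))"
```

```text
20.425 [-0.0376158  -0.01858909 -0.0356813 ] [ 0.05024331 -0.72241328 -0.03557884] [0.50783116 0.00385626 0.11410955] [ 7.40272964e-01  6.72306404e-01 -1.21584998e-04 -1.52877069e-04] 0.04748292382624737
301 193
[316.94001841 290.30715128] [316.54952942 274.78304192] [309.87989485 330.15291544]
```

View pics/w6.png

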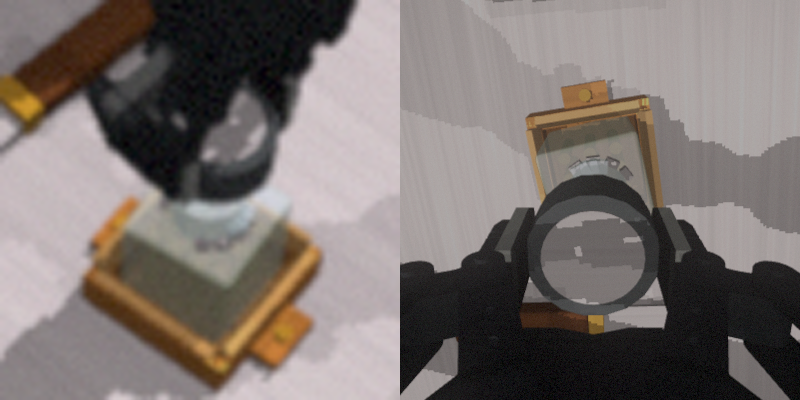

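The cap is off and held level, and the jar is still seated. In the right half the cap's top face is centred at about (594,255) and the neck and collar at about u = 600, so I'll check the remaining offset.

```bash
python3 -c "
from h import *
w=cam('wrist'); s=bot.get_state()
print('cap',[ray(w,u,335,.1357).round(4) for u in (249,314.5,380)], 'tcp',s['eef_pos'])
for z,v,a,b in ((.072,250,291,352),(.0897,265,288,352)): print('neck',z,[ray(w,u,v,z).round(4) for u in (a,(a+b)/2,b)])
# cradle rim far corners (wrist px) and its x centre
print(ray(w,247,199,.03),ray(w,370,175,.03))
# jar shoulder lateral edges near v
c=cam('scene')
print('scene cap-vs-neck', ray(c,301+218/(400/90),193+215/(400/90),.0897))
"
```

```text
cap [array([0.4859, 0.0049, 0.1357]), array([0.5094, 0.0026, 0.1357]), array([5.329e-01, 4.000e-04, 1.357e-01])] tcp [0.50789871 0.00386183 0.11415724]
neck 0.072 [array([0.4987, 0.016 , 0.072 ]), array([0.5144, 0.0145, 0.072 ]), array([0.5301, 0.013 , 0.072 ])]
neck 0.0897 [array([0.4981, 0.0142, 0.0897]), array([0.5132, 0.0127, 0.0897]), array([0.5282, 0.0113, 0.0897])]
[0.47179877 0.03829241 0.03      ] [0.54739639 0.04555941 0.03      ]
scene cap-vs-neck [0.51989005 0.0151121  0.0897    ]
```

Request:
{"name": "drive_tool", "arguments": {
  "increments": [
    [0.03,0,0,0,0,0,0.7],
    [0.03,0,0,0,0,0,0.7],
    [0,0,0,0,0,0,0.7],
    [0,0,0,0,0,0,0.7],
    [0,0,0,0,0,0,0.7],
    [0,0,0,0,0,0,0.7]
  ]
}}

```text
clock: 21.28
eef_pos: [0.5109, 0.0038, 0.1143]
eef_rot: [0.74, 0.672, -0.0, -0.0]
contact_force: [-0.2, -0.3, -0.0]
finger_gap: 0.0474
grip_force: 63.8
```

```bash
python3 -c "
from h import *
s=bot.get_state();print(s['clock'],s['eef_pos'],s['finger_gap'],abs(s['joint_velocities']).max())
print(bot.sign_off())"
```

```text
21.275 [0.51089482 0.00379713 0.1142678 ] 0.04735368739916875 0.0019865258820763324
the job is handed in; nothing more can be done
None
```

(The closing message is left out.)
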